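Walk the jammed stopper out of the button caddy

TASK

The varnished wooden disc has been parked on the stopper of the button caddy: set it down to dry balanced flat and centred on top of the upturned steel bowl and let go. Then take the jammed stopper by its upright grip and rock it clearly side to side, several degrees each way, along its length, first over to the caddy's left (left as the robot sees it), then to its right and so on, until it frees; do not yank it straight up, or the caddy lifts off its suction foot. Finish while still gripping the stopper, level and still, just clear above the mouth it came out of (a centimetre or two), with the disc still on the bowl and the other things on the table undisturbed.

Things in the scene. Friction and masses are not known exactly. Their poses are not given: they have to be found in the camera images.
- disc: Loose disc of brown wood, 56 mm across and 10 mm thick, about 30 g. Starts lying flat, roughly centred, on top of the stopper's grip. Origin: centre of its underside; z is its axis.
- bowl: Upturned round-bottomed steel bowl, fixed to the table, a smooth dome 50 mm high that is part of a sphere of 60 mm radius, 128 mm across at the table. Origin on the table under its middle.
- bowl_top (a point): Highest point of the bowl's dome, 50 mm above the table.
- stopper: Loose pale wooden stopper, about 90 g. From below: plug 30 (x) by 44 (y) by 24 mm high; flange 50 by 62 by 6 mm that rests on the caddy's rim; upright grip 20 mm thick (x), 44 mm long (y), 34 mm high. Origin: centre of the plug's underside, z up, x and y along the caddy's x and y. Seated, the origin is 24 mm below the mouth. Jammed between the caddy's two rubber pads.
- stopper_top (a point): Centre of the top of the stopper's grip, 64 mm above the stopper's origin. Leaning the stopper along y about one end lifts the other end past its pad with little net pull, so it walks out about 3 mm for a lean of 0.14 rad and about 5 mm for a swing of 0.14 rad left to 0.14 rad right.
- caddy_mouth (a point): Centre of the caddy's mouth at rim height, 90 mm above the table. x is across the stopper's grip, y along it; +y is the caddy's left, the robot's left too (yaw within 0.4 rad). Square white stoneware caddy, 96 (x) by 112 (y) mm, 78 mm tall, on a 12 mm high round foot; mouth 36 (x) by 54 (y) mm. A rubber pad at each y end of the mouth.
- seal_l: Spring-backed rubber pad inside the mouth at its left (+y) end, 26 mm wide, from 4 to 24 mm below the rim, pressing the plug's end face with about 16 N; friction there about 10 N. Mostly hidden. Origin at its centre.
- seal_r: The same at the right (-y) end. Pulled straight up against both pads, the stopper needs about 20 N.
- caddy (a joint): How far the caddy has been lifted off its suction foot, m: 0 when down. It starts to lift at about 10 N of net upward pull and is 12 mm up at about 15 N; sideways and tilting loads do not move it. Springs back when let down.
- foot: Round black rubber suction foot under the caddy, 112 mm across, fixed. Origin on the table under the caddy's middle, same yaw as the caddy.
- glue: Loose white glue bottle, 40 mm across, 85 mm high, standing between bowl and caddy. Leave alone. Origin under its base.
- cup: Loose paper coffee cup with black lid, 86 mm across, 118 mm high. Leave alone. Origin under its base.
- brushpot: Loose blue ceramic pot of brushes, 72 mm across, 190 mm high with its brushes, which lean out to 45 mm from the axis. Leave alone. Origin under its base.
- jar: Loose glass jar of buttons, 76 mm across, 125 mm high. Leave alone. Origin under its base.
- paint_a: Loose paint bottle, red, 52 mm across, 150 mm high. Leave alone. Origin under its base.
- paint_b: Loose paint bottle, blue, 52 mm across, 150 mm high. Leave alone. Origin under its base.
- brush: Loose paint brush lying on the table, 200 mm long, far off to the right. Leave alone.
Things that resemble listed ones, but are neither listed nor needed, are in the scene too. There is more than one size of the stopper; the one meant has the size given above. Leave any turquoise look-alike of the disc alone.

How it is judged:
On the way, in this order (a step that is already met when the one before it is completed fails the run):
1. the disc lies balanced on the bowl, let go (horizontal distance between disc and bowl_top below 0.015 m and z of disc in the frame of bowl_top between -0.008 and 0.008 m and angle between disc's own z axis and vertical below 0.35 rad and contact force between disc and bowl above 0.05 N and contact force between disc and the fingers below 0.05 N and linear speed of disc below 0.02 m/s), for 0.3 s.
2. gripped and still in the mouth, the stopper is leaned to the caddy's left by more than 2.5 degrees (z of stopper in the frame of caddy_mouth below -0.004 m and angle between stopper's own z axis and vertical above 0.045 rad and contact force between the fingers and stopper above 1 N and y of stopper_top in the frame of caddy_mouth above 0.001 m), for 0.05 s.
3. gripped and still in the mouth, the stopper is leaned to the caddy's right by more than 2.5 degrees (z of stopper in the frame of caddy_mouth below -0.004 m and angle between stopper's own z axis and vertical above 0.045 rad and contact force between the fingers and stopper above 1 N and y of stopper_top in the frame of caddy_mouth below -0.001 m), for 0.05 s.
At the end, for the whole second after the job is handed in: Fingers hold the stopper still, level within 0.18 rad, underside 2 to 40 mm above the caddy's mouth, within 20 mm of its centre, not touching the caddy, which is down within 3 mm; the disc rests on the bowl alone, within 15 mm of the top and 0.35 rad of flat (horizontal distance between disc and bowl_top below 0.015 m and z of disc in the frame of bowl_top between -0.008 and 0.008 m and angle between disc's own z axis and vertical below 0.35 rad and contact force between disc and bowl above 0.05 N and contact force between disc and the fingers below 0.05 N and z of stopper in the frame of caddy_mouth between 0.002 and 0.04 m and horizontal distance between stopper and caddy_mouth below 0.02 m and angle between stopper's own z axis and vertical below 0.18 rad and contact force between the fingers and stopper above 1 N and contact force between stopper and foot below 0.05 N and linear speed of stopper below 0.02 m/s and value of joint caddy below 0.003 m); the arm keeps its last pose, push and grip.
It fails at once if the caddy is pulled more than 12 mm up off its foot (value of joint caddy above 0.012 m).
It fails at once if another thing on the table is moved more than 30 mm or knocked over (distance of any of glue, cup, brushpot, jar, paint_a, paint_b, brush from where it was at the start of the episode above 0.03 m).
It fails at once if the disc is dropped onto the table (height (world z) of disc below 0.03 m).
It also fails if it takes over 72 s, if anything falls off the work surface, if the arm or the gripper's body presses on something with over 40 N, if the wrist force passes 120 N, or if a joint passes its speed limit or range.

ROBOT

A 6-joint arm with a two-finger parallel gripper is mounted at the origin on the work surface. World frame = base frame: x ahead of the robot, y to its left, z up, the work surface at z = 0. Lengths are in m, angles in rad, forces in N, time in s.
With the tool pointing down it reaches from about 0.35 to 0.875 m from the base axis. Payload 4.2 kg.
Tool frame: the origin (TCP) lies between the finger pads; the fingertips stand 25 mm ahead of it and the grasp point (between the pads) lies 6 mm ahead of it (ctrl.tip_reach is the distance from the TCP to the fingertips, in m); z points along the fingers, y is the line along which they close (so a half turn about z gives the same grasp; the last joint's range is limited). The gripper opens to 87 mm and grips with 3 to 60 N. Pads are 19 mm wide; open, the fingers measure 117 mm over their backs; the gripper's body (75 mm by 190 mm) begins 51 mm behind the grasp point.
Start: joints at [1.53, 0.385, 0.008, 0, -1.194, -0.259], TCP at [0.185, 0.597, 0.248] pointing down, gripper open.
Joint ranges: [-3.14, 3.14], [-1.21, 2.06], [-1.07, 1.41], [-3.16, 2.05], [-2.99, -0.16], [-3.1, 3.1]. Speed limits (rad/s): [2.79, 2.79, 3.14, 3.14, 3.14, 3.14].

INTERFACE

Orientations are given as a unit quaternion [x, y, z, w].
In Python, from plant import sense, grab_frame, camera_params, finish_job, ctrl gives the robot as it stands.
- The arm moves only by the tool drive_tool, never from a script. Its arguments are lists of equal length, an entry for each row: "translation": the shift along the tool's x, y, z in m, a list of three; "delta_rot": the turn, a rotation vector about the tool's x, y, z in degrees, a list of three. A call has 1 to 20 rows; each row shifts and turns the commanded pose from where the row before left it, along the tool's axes as they then stand; what a row does not reach is not made up. A row lasts 1/10 s, in which the tool goes at most 50 mm and 8.59 degrees, less where a joint would pass 70% of its speed; a pose out of reach is approached as far as the arm can. A call with a gripper value outside its range is refused whole. "fingers" is the finger opening in m, from 0 to 0.087, set as the call begins (left out, the last holds). The fingers move at their own pace and stop on an object; "squeeze" is the grip in N (left out, the last holds). Time passes only in rows, so rows that do not move let the fingers close. It gives the time, the measured TCP pose, the force, the opening and the grip force at its end, in the units of the state.
- sense(): the state, without advancing time (a new reading comes with each control period).
- grab_frame(name): name is "side" or "top" or "wrist"; returns (picture, depth): 480x640x3 uint8, blue, green, red; 480x640 float32, m along the optical axis (not along the pixel's ray), 0 where there is no reading.
- camera_params(name): a dict with "mtx" (3x3 intrinsics, pixels), "rvec" (rotation vector, rad) and "tvec" (3), from world to camera coordinates, as OpenCV has them. Camera axes: x right, y down, z forward; pixel columns grow to the right and rows downward; lengths in m; the calibration is good to about 2 mm. A picture is of the moment at which its call begins: read the wrist's pose just before it. camera_params takes no time and is no camera call; for the wrist camera it gives the pose at the moment of the call.
- finish_job(): hands the job in; it is judged then, once.
The state is a dict: "clock": time; "qpos": joint angles; "joint_vel": joint speeds; "joint_efforts": joint torques, N m; "ee_pos": TCP position; "eef_rot": TCP orientation; "contact_force": force on the tool from outside, world axes, zero at the start; "moment": the same for the moment, N m; "width": finger opening in m; "grip_force": force on a finger pad.
Only numpy, scipy, OpenCV 4.12 (cv2) and the standard library are available. Lean on these libraries where they do the work, as an engineer would, in place of code of your own. Each camera call takes 0.05 s, during which the arm holds its last target. There are 200 camera calls.

## Working session

There is one attempt and no reset: what is moved stays moved. The work goes in short steps, Python scripts to look and compute and a tool call to move; the robot and the scene stay as the last step left them, time stands still between calls to the robot, and variables do not carry over. Pictures are saved under pics/ and viewed, at most 10 in all, crops included, and the job is handed in when it is done.

Besides the shell and the picture viewer there is one more tool, called in YAML: its name, and indented under it one key for each argument. drive_tool: Moves the arm, as the interface text tells. Its arguments: {"type":"object","properties":{"translation":{"type":"array"},"delta_rot":{"type":"array"},"fingers":{"type":"number"},"squeeze":{"type":"number"}},"required":["translation","delta_rot"]}

```bash
mkdir -p pics; cat > h.py <<'E'
import numpy as np, cv2
from plant import sense, grab_frame, camera_params, finish_job, ctrl
from scipy.spatial.transform import Rotation as R
def grab(n):
    p=camera_params(n); im,d=grab_frame(n); np.savez(f'{n}.npz',im=im,d=d,K=p['mtx'],r=p['rvec'],t=p['tvec']); return im
def cloud(n):
    z=np.load(f'{n}.npz'); d=z['d']; K=z['K']; v,u=np.mgrid[:480,:640]
    P=np.stack([(u-K[0,2])/K[0,0]*d,(v-K[1,2])/K[1,1]*d,d],-1)
    W=(P-z['t'].ravel())@cv2.Rodrigues(z['r'])[0]
    W[d==0]=np.nan
    return W,z['im']
E
python3 - <<'E'
from h import *
for n in ('top','side'): cv2.imwrite(f'pics/{n}0.png',grab(n))
s=sense();print(s)
E
```

```text
{'clock': 0.1, 'qpos': array([ 1.52958823e+00,  3.85474750e-01,  6.76040489e-03, -4.10696564e-04,
       -1.19396630e+00, -2.58588507e-01]), 'joint_vel': array([ 0.00092733, -0.00153503,  0.00340155,  0.00215378, -0.00059859,
       -0.00127667]), 'joint_efforts': array([ 4.31302369e-04, -3.91687167e+01,  1.87936807e+01,  4.23191294e+00,
        1.34903903e-02, -7.16676664e-05]), 'ee_pos': array([0.18442965, 0.59666752, 0.24657468]), 'eef_rot': array([ 9.88774499e-01, -1.49412401e-01, -8.75407770e-05,  9.57302867e-04]), 'contact_force': array([ 0.08729157, -0.30416344, -0.16423023]), 'moment': array([-0.05929906,  0.0122137 , -0.00740541]), 'grip_force': 0.0, 'width': 0.08736190706785961}
```

View pics/top0.png

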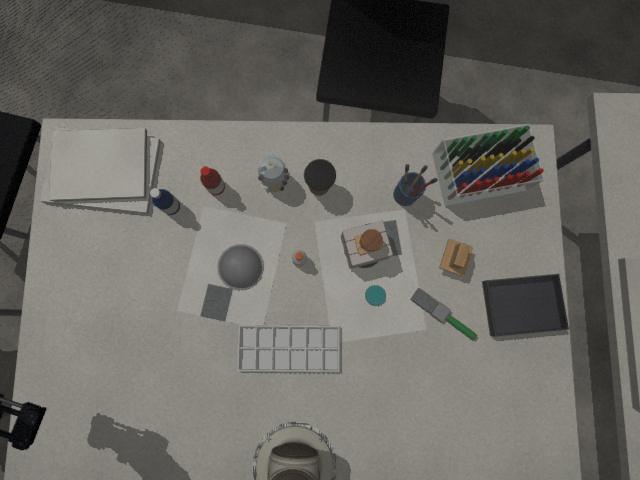

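View pics/side0.png

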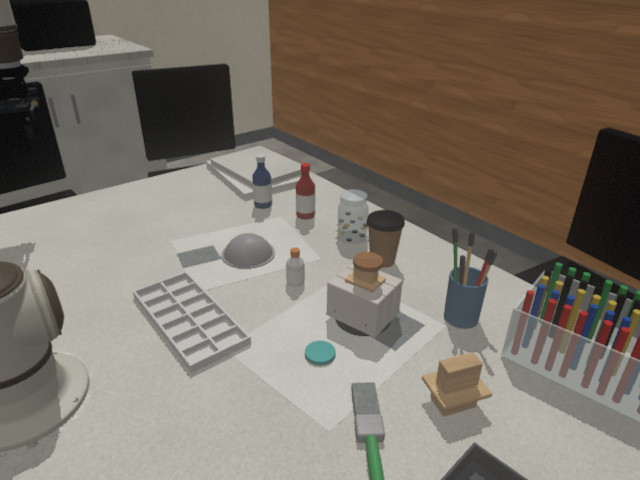

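Candidates in the top view: the brown disc on the caddy's stopper is at (371,240), and the turquoise look-alike on the table is at (375,295). The stopper under the disc is at (371,243), and a loose larger stopper is at (457,257). I choose the brown disc and the stopper in the caddy. The bowl is at (241,267) and the glue at (299,257). Next I measure and check in a close crop.

```bash
python3 - <<'E'
from h import *
W,im=cloud('top')
cv2.imwrite('pics/c1.png',cv2.resize(im[200:320,200:420],None,fx=3.6,fy=3.6,interpolation=cv2.INTER_CUBIC))
def sel(W,lo,hi,c,r):
    m=(W[...,2]>lo)&(W[...,2]<hi)&(np.hypot(W[...,0]-c[0],W[...,1]-c[1])<r); return W[m]
def circ(p): 
    (x,y),r=cv2.minEnclosingCircle(p[:,:2].astype(np.float32)*1000); return x,y,r
Ws,ims=cloud('side')
for n,(u,v) in dict(disc=(371,240),bowl=(241,267),glue=(299,257),cup=(320,175),pot=(408,188),teal=(375,295)).items(): print(n,W[v,u])
for n,w in (('top',W),('side',Ws)):
    d=sel(w,.133,.155,W[240,371],.05); print(n,'disc',len(d),d.mean(0),np.median(d[:,2]),circ(d))
    b=sel(w,.012,.06,W[267,241],.075)
    A=np.c_[2*b,np.ones(len(b))]; s=np.linalg.lstsq(A,(b**2).sum(1),rcond=None)[0]
    print('bowl',len(b),s[:3],np.sqrt(s[3]+(s[:3]**2).sum()),b[:,2].max())
    f=sel(w,.082,.093,W[240,371],.085); print('rim',cv2.minAreaRect(f[:,:2].astype(np.float32)*1000),len(f),np.median(f[:,2]))
    f=sel(w,.0935,.1,W[240,371],.06); print('flange',cv2.minAreaRect(f[:,:2].astype(np.float32)*1000),len(f),np.median(f[:,2]))
E
```

```text
disc [ 0.57376511 -0.18897198  0.1398787 ]
bowl [0.51222131 0.1474139  0.04936891]
glue [ 0.53626711 -0.0077353   0.08329858]
cup [ 0.74904893 -0.06056872  0.11562448]
pot [ 0.74250935 -0.31092662  0.0234263 ]
teal [ 0.44287563 -0.21591875  0.00869194]
top disc 382 [ 0.57491021 -0.1893728   0.13968317] 0.13970720094665828 (574.8496704101562, -189.62400817871094, 28.164533615112305)
bowl 1245 [ 0.51864744  0.1567032  -0.00775573] 0.05768296786589048 0.05445535760750599
rim ((575.3169555664062, -185.724853515625), (96.4398193359375, 112.08625030517578), 15.174800872802734) 973 0.08915120841938418
flange ((574.7493896484375, -187.61663818359375), (93.99972534179688, 90.98444366455078), 24.195926666259766) 132 0.09551013947629339
side disc 467 [ 0.57223485 -0.19289658  0.13910014] 0.13954706744737977 (576.1494750976562, -189.2306365966797, 29.91397476196289)
bowl 1046 [ 0.5190436   0.15672362 -0.0079592 ] 0.05771895506847681 0.051378909768947226
rim ((574.802734375, -185.6082763671875), (98.13011932373047, 113.68565368652344), 14.940569877624512) 1252 0.08946015525902953
flange ((573.9370727539062, -186.37542724609375), (52.404945373535156, 63.10831832885742), 17.542638778686523) 313 0.09588307332953473
```

View pics/c1.png

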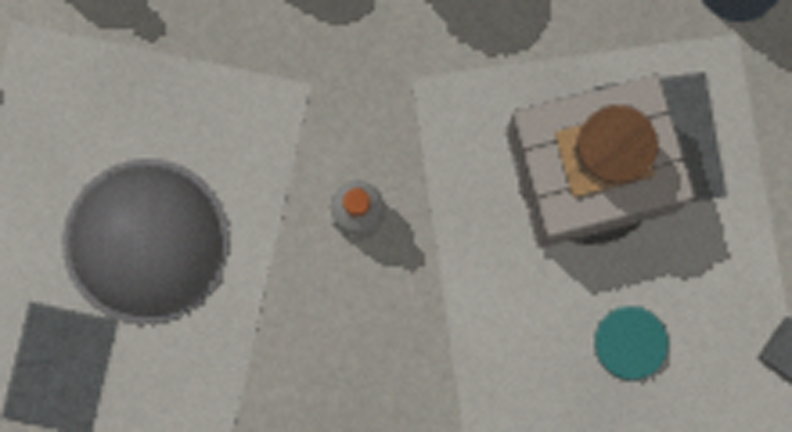

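The crop confirms it: the brown disc sits on the small pale stopper in the caddy, centred near crop pixel (617,145), and the turquoise disc is apart at (632,343). Caddy yaw is about 15°. I'll move above the disc.

drive_tool:
  translation:
    - [0.0319, 0.0335, 0]
    - [0.0319, 0.0335, 0]
    - [0.0319, 0.0335, 0]
    - [0.0319, 0.0335, 0]
    - [0.0319, 0.0335, 0]
    - [0.0319, 0.0335, 0]
    - [0.0319, 0.0335, 0]
    - [0.0319, 0.0335, 0]
    - [0.0319, 0.0335, 0]
    - [0.0319, 0.0335, 0]
    - [0.0319, 0.0335, 0]
    - [0.0319, 0.0335, 0]
    - [0.0319, 0.0335, 0]
    - [0.0319, 0.0335, 0]
    - [0.0319, 0.0335, 0]
    - [0.0319, 0.0335, 0]
    - [0.0319, 0.0335, 0]
    - [0.0319, 0.0335, 0]
    - [0.0319, 0.0335, 0]
  delta_rot:
    - [0, 0, 0]
    - [0, 0, 0]
    - [0, 0, 0]
    - [0, 0, 0]
    - [0, 0, 0]
    - [0, 0, 0]
    - [0, 0, 0]
    - [0, 0, 0]
    - [0, 0, 0]
    - [0, 0, 0]
    - [0, 0, 0]
    - [0, 0, 0]
    - [0, 0, 0]
    - [0, 0, 0]
    - [0, 0, 0]
    - [0, 0, 0]
    - [0, 0, 0]
    - [0, 0, 0]
    - [0, 0, 0]
  fingers: 0.087

```text
clock: 2.0
ee_pos: [0.576, -0.1919, 0.247]
eef_rot: [0.989, -0.149, -0.0, -0.0]
contact_force: [0.8, 0.3, 0.9]
width: 0.0871
grip_force: 0.0
```

drive_tool:
  translation:
    - [0, 0, 0]
    - [0, 0, 0]
    - [0, 0, 0]
    - [0, 0, 0]
    - [0, 0, 0]
    - [0, 0, 0]
    - [0, 0, 0]
    - [0, 0, 0]
    - [0, 0, 0]
    - [0, 0, 0]
  delta_rot:
    - [0, 0, 7.225]
    - [0, 0, 7.225]
    - [0, 0, 7.225]
    - [0, 0, 7.225]
    - [0, 0, 7.225]
    - [0, 0, 7.225]
    - [0, 0, 7.225]
    - [0, 0, 7.225]
    - [0, 0, 0]
    - [0, 0, 0]

```text
clock: 3.0
ee_pos: [0.5755, -0.1899, 0.2472]
eef_rot: [0.794, -0.608, -0.0, 0.0]
contact_force: [0.9, 0.2, 0.0]
width: 0.087
grip_force: 0.0
```

```bash
cat >> h.py <<'E'
def sel(W,lo,hi,c,r):
    m=(W[...,2]>lo)&(W[...,2]<hi)&(np.hypot(W[...,0]-c[0],W[...,1]-c[1])<r); return W[m]
def circ(p):
    (x,y),r=cv2.minEnclosingCircle(p[:,:2].astype(np.float32)*1000); return x,y,r
def rect(p): return cv2.minAreaRect(p[:,:2].astype(np.float32)*1000)
def tool(target):
    s=sense(); r=R.from_quat(s['eef_rot']); m=r.as_matrix()
    print('tcp',s['ee_pos'].round(4),'xang',np.degrees(np.arctan2(m[1,0],m[0,0])).round(2),'z',m[:,2].round(4),'d',(m.T@(np.array(target)-s['ee_pos'])).round(4),'q',s['qpos'].round(2))
E
python3 - <<'E'
from h import *
W,_=cloud('top')
b=sel(W,.022,.052,(.519,.157),.055)
from scipy.optimize import least_squares
print(least_squares(lambda c:np.linalg.norm(b-[c[0],c[1],c[2]],axis=1)-.06,[.519,.157,-.01],loss='soft_l1',f_scale=.001).x)
cv2.imwrite('pics/w1.png',grab('wrist'))
W,_=cloud('wrist'); d=sel(W,.133,.155,(.575,-.1895),.05); print(len(d),d.mean(0),circ(d))
f=sel(W,.082,.0925,(.575,-.1857),.085); print('rim',rect(f),len(f),np.median(f[:,2]))
f=sel(W,.0935,.1,(.575,-.1857),.05);  print('fl',rect(f),len(f))
tool((.575,-.1895,.152))
E
```

```text
[ 0.51871321  0.1568461  -0.01082365]
5035 [ 0.57495587 -0.19226678  0.13929626] (574.5502319335938, -190.78013610839844, 28.138456344604492)
rim ((574.5880126953125, -186.92471313476562), (96.1472396850586, 111.95465850830078), 15.390419960021973) 9673 0.08927059250494174
fl ((580.297119140625, -207.31307983398438), (49.76891326904297, 20.894527435302734), 17.32576560974121) 930
tcp [ 0.5755 -0.1899  0.2472] xang -74.85 z [-6.e-04  2.e-04 -1.e+00] d [-0.0005  0.0003  0.0952] q [-0.05  0.35 -0.04 -0.   -1.18  0.32]
```

View pics/w1.png

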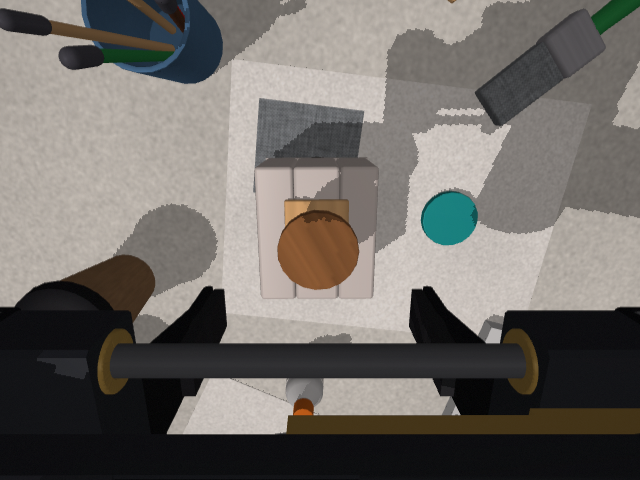

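The wrist view shows the brown disc at (318,250) between the open fingers, the pale flange behind it at (316,210), the turquoise disc at (449,218) clear of the left finger, and the glue at (303,390). I'll descend and grip the disc low on the pads.

drive_tool:
  translation:
    - [0, 0.001, 0.035]
    - [0, 0, 0.03]
    - [0, 0, 0.02]
    - [0, 0, 0.01]
    - [0, 0, 0]
    - [0, 0, 0]
  delta_rot:
    - [0, 0, 0]
    - [0, 0, 0]
    - [0, 0, 0]
    - [0, 0, 0]
    - [0, 0, 0]
    - [0, 0, 0]

```text
clock: 3.65
ee_pos: [0.5755, -0.1904, 0.1535]
eef_rot: [0.794, -0.608, 0.001, -0.0]
contact_force: [-0.1, 1.0, 0.6]
width: 0.0865
grip_force: 0.0
```

drive_tool:
  translation:
    - [0, 0, 0]
    - [0, 0, 0]
    - [0, 0, 0]
    - [0, 0, 0]
    - [0, 0, 0]
    - [0, 0, 0]
    - [0, 0, 0]
    - [0, 0, 0]
    - [0, 0, 0]
    - [0, 0, 0]
  delta_rot:
    - [0, 0, 0]
    - [0, 0, 0]
    - [0, 0, 0]
    - [0, 0, 0]
    - [0, 0, 0]
    - [0, 0, 0]
    - [0, 0, 0]
    - [0, 0, 0]
    - [0, 0, 0]
    - [0, 0, 0]
  fingers: 0.05
  squeeze: 8

```text
clock: 4.65
ee_pos: [0.5747, -0.1903, 0.1528]
eef_rot: [0.793, -0.609, 0.0, -0.0]
contact_force: [-0.4, 0.8, 1.6]
width: 0.0555
grip_force: 8.0
```

```bash
python3 - <<'E'
from h import *
tool((.5747,-.1903,.152)); print(sense()['width'],sense()['grip_force'])
grab('side');W,_=cloud('side'); d=sel(W,.1335,.145,(.575,-.1895),.026); print(d[:,2].mean(),np.linalg.lstsq(np.c_[d[:,:2],np.ones(len(d))],d[:,2],rcond=None)[0])
E
```

```text
tcp [ 0.5747 -0.1903  0.1528] xang -74.98 z [ 3.e-04 -1.e-04 -1.e+00] d [-0.      0.      0.0008] q [-0.05  0.43 -0.17  0.   -0.97  0.31]
0.05547187357787813 8.000104576349258
0.13961889563198757 [0.00015939 0.01293923 0.14207142]
```

drive_tool:
  translation:
    - [0, 0, -0.003]
    - [0, 0, -0.007]
    - [0, 0, -0.015]
    - [0, 0, -0.02]
    - [0, 0, 0]
  delta_rot:
    - [0, 0, 0]
    - [0, 0, 0]
    - [0, 0, 0]
    - [0, 0, 0]
    - [0, 0, 0]

```text
clock: 5.2
ee_pos: [0.5765, -0.1907, 0.2009]
eef_rot: [0.794, -0.608, 0.003, -0.001]
contact_force: [1.0, 0.3, 0.1]
width: 0.0553
grip_force: 8.0
```

drive_tool:
  translation:
    - [-0.01, -0.001, 0]
    - [-0.02, -0.002, 0]
    - [-0.025, -0.0025, 0]
    - [-0.025, -0.0025, 0]
    - [-0.025, -0.0026, 0]
    - [-0.025, -0.0026, 0]
    - [-0.025, -0.0026, 0]
    - [-0.025, -0.0026, 0]
    - [-0.025, -0.0026, 0]
    - [-0.025, -0.0026, 0]
    - [-0.025, -0.0026, 0]
    - [-0.025, -0.0025, 0]
    - [-0.025, -0.0025, 0]
    - [-0.025, -0.0025, 0]
    - [-0.012, -0.0012, 0]
    - [-0.0078, -0.0009, 0]
    - [0, 0, 0]
    - [0, 0, 0]
    - [0, 0, 0]
  delta_rot:
    - [0, 0, 0]
    - [0, 0, 0]
    - [0, 0, 0]
    - [0, 0, 0]
    - [0, 0, 0]
    - [0, 0, 0]
    - [0, 0, 0]
    - [0, 0, 0]
    - [0, 0, 0]
    - [0, 0, 0]
    - [0, 0, 0]
    - [0, 0, 0]
    - [0, 0, 0]
    - [0, 0, 0]
    - [0, 0, 0]
    - [0, 0, 0]
    - [0, 0, 0]
    - [0, 0, 0]
    - [0, 0, 0]

```text
clock: 7.1
ee_pos: [0.5186, 0.1561, 0.1975]
eef_rot: [0.793, -0.609, -0.0, 0.0]
contact_force: [0.5, 0.6, 0.5]
width: 0.0555
grip_force: 8.0
```

```bash
python3 - <<'E'
from h import *
tool((.5187,.1568,.0735)); print(sense()['width'],sense()['grip_force'])
im=grab('side');cv2.imwrite('pics/s2.png',cv2.resize(im[150:300,150:350],None,fx=3,fy=3))
W,_=cloud('side');z=sense()['ee_pos'][2]; d=sel(W,z-.022,z-.008,(.5187,.1568),.026); print(len(d),d.mean(0),np.linalg.lstsq(np.c_[d[:,:2]-[.5187,.1568],np.ones(len(d))],d[:,2],rcond=None)[0])
E
```

```text
tcp [0.5186 0.1561 0.1975] xang -75.04 z [-3.e-04 -2.e-04 -1.e+00] d [-0.0007 -0.0003  0.124 ] q [ 0.59  0.29 -0.27  0.   -1.01 -0.33]
0.05553937324780043 7.999951243400574
153 [0.52112537 0.15247807 0.18406685] [0.02943241 0.0320534  0.18413399]
```

View pics/s2.png

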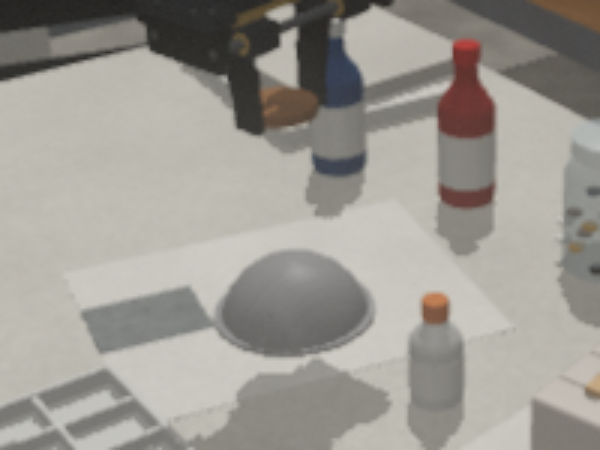

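The disc is held nearly level between the fingers at (288,107) in the crop, with the bowl below at (297,290). I'll lower it.

drive_tool:
  translation:
    - [-0.0007, -0.0003, 0.025]
    - [0, 0, 0.03]
    - [0, 0, 0.03]
    - [0, 0, 0.02]
    - [0, 0, 0.01]
    - [0, 0, 0.003]
    - [0, 0, 0]
    - [0, 0, 0]
    - [0, 0, 0]
  delta_rot:
    - [0, 0, 0]
    - [0, 0, 0]
    - [0, 0, 0]
    - [0, 0, 0]
    - [0, 0, 0]
    - [0, 0, 0]
    - [0, 0, 0]
    - [0, 0, 0]
    - [0, 0, 0]

```text
clock: 8.05
ee_pos: [0.5193, 0.158, 0.0807]
eef_rot: [0.793, -0.609, 0.0, -0.001]
contact_force: [0.1, 1.1, -0.4]
width: 0.0554
grip_force: 8.0
```

```bash
python3 - <<'E'
from h import *
tool((.5187,.1568,.0735)); print(sense()['contact_force'])
grab('side');W,_=cloud('side');z=sense()['ee_pos'][2]; d=sel(W,z-.022,z-.008,(.5187,.1568),.026); print(len(d),d.mean(0),np.linalg.lstsq(np.c_[d[:,:2]-[.5187,.1568],np.ones(len(d))],d[:,2],rcond=None)[0])
E
```

```text
tcp [0.5193 0.158  0.0807] xang -74.97 z [ 0.002   0.0012 -1.    ] d [0.001  0.0009 0.0072] q [ 0.59  0.43 -0.41  0.   -0.73 -0.33]
[ 0.06020341  1.1019669  -0.40502261]
187 [0.52073612 0.15104055 0.06703969] [0.02670844 0.06740634 0.06737353]
```

drive_tool:
  translation:
    - [0.001, 0.0009, 0.003]
    - [0, 0, 0.002]
    - [0, 0, 0.001]
    - [0, 0, 0]
    - [0, 0, 0.0005]
    - [0, 0, 0.0005]
    - [0, 0, 0]
    - [0, 0, 0]
  delta_rot:
    - [0, 0, 0]
    - [0, 0, 0]
    - [0, 0, 0]
    - [0, 0, 0]
    - [0, 0, 0]
    - [0, 0, 0]
    - [0, 0, 0]
    - [0, 0, 0]

```text
clock: 8.9
ee_pos: [0.5182, 0.1565, 0.0727]
eef_rot: [0.793, -0.609, 0.0, -0.0]
contact_force: [-1.3, -0.3, 1.8]
width: 0.0554
grip_force: 8.0
```

```bash
python3 - <<'E'
from h import *
tool((.5187,.1568,.0735)); print(sense()['contact_force'])
E
```

```text
tcp [0.5182 0.1565 0.0727] xang -74.97 z [ 2.e-04  1.e-04 -1.e+00] d [-0.0002 -0.0006 -0.0008] q [ 0.59  0.44 -0.42  0.   -0.72 -0.33]
[-1.34790574 -0.31487142  1.84171548]
```

drive_tool:
  translation:
    - [0, 0, 0]
    - [0, 0, 0]
    - [0, 0, 0]
  delta_rot:
    - [0, 0, 0]
    - [0, 0, 0]
    - [0, 0, 0]
  fingers: 0.06

```text
clock: 9.2
ee_pos: [0.518, 0.1564, 0.0724]
eef_rot: [0.793, -0.609, -0.0, 0.0]
contact_force: [0.3, -0.4, 0.6]
width: 0.0597
grip_force: 0.0
```

drive_tool:
  translation:
    - [0, 0, 0]
    - [0, 0, 0]
    - [0, 0, 0]
    - [0, 0, 0]
    - [0, 0, 0]
    - [0, 0, 0]
    - [0, 0, 0]
  delta_rot:
    - [0, 0, 0]
    - [0, 0, 0]
    - [0, 0, 0]
    - [0, 0, 0]
    - [0, 0, 0]
    - [0, 0, 0]
    - [0, 0, 0]
  fingers: 0.087

```text
clock: 9.9
ee_pos: [0.5181, 0.1564, 0.0726]
eef_rot: [0.793, -0.609, 0.0, 0.0]
contact_force: [0.4, 0.6, 0.0]
width: 0.0869
grip_force: 0.0
```

drive_tool:
  translation:
    - [0, 0, -0.003]
    - [0, 0, -0.007]
    - [0, 0, -0.015]
    - [0, 0, -0.025]
    - [0, 0, -0.03]
    - [0, 0, -0.03]
    - [0, 0, -0.02]
    - [0, 0, 0]
    - [0, 0, 0]
  delta_rot:
    - [0, 0, 0]
    - [0, 0, 0]
    - [0, 0, 0]
    - [0, 0, 0]
    - [0, 0, 0]
    - [0, 0, 0]
    - [0, 0, 0]
    - [0, 0, 0]
    - [0, 0, 0]

```text
clock: 10.8
ee_pos: [0.5178, 0.1564, 0.2029]
eef_rot: [0.793, -0.609, -0.0, -0.0]
contact_force: [0.0, 0.7, -0.8]
width: 0.087
grip_force: 0.0
```

```bash
python3 - <<'E'
from h import *
tool((.5745,-.1862,.2));
im=grab('side');cv2.imwrite('pics/s3.png',cv2.resize(im[150:350,150:450],None,fx=2.5,fy=2.5))
W,_=cloud('side'); d=sel(W,.052,.075,(.5187,.1568),.04); print(len(d),d.mean(0),circ(d),np.linalg.lstsq(np.c_[d[:,:2]-[.5187,.1568],np.ones(len(d))],d[:,2],rcond=None)[0])
f=sel(W,.082,.0925,(.575,-.1857),.085); print('rim',rect(f),len(f),np.median(f[:,2]))
f=sel(W,.0935,.1,(.575,-.1857),.05);  print('fl',rect(f),len(f))
f=sel(W,.125,.135,(.575,-.1857),.05);  print('grip',rect(f),len(f),np.median(f[:,2]))
E
```

```text
tcp [0.5178 0.1564 0.2029] xang -75.0 z [ 5.e-04  9.e-04 -1.e+00] d [0.3456 0.0339 0.0026] q [ 0.59  0.28 -0.27 -0.   -1.02 -0.33]
282 [0.51573759 0.15213926 0.05909713] (517.6614990234375, 155.39280700683594, 29.51301383972168) [0.03395118 0.05191471 0.05943967]
rim ((574.5347900390625, -186.26361083984375), (98.55133819580078, 112.47127532958984), 15.657692909240723) 1237 0.08945289399653272
fl ((574.6251220703125, -185.83688354492188), (52.24826431274414, 62.89664840698242), 15.311166763305664) 305
grip ((574.5089721679688, -185.6256561279297), (23.58481216430664, 45.039817810058594), 14.284714698791504) 188 0.129319883780875
```

View pics/s3.png

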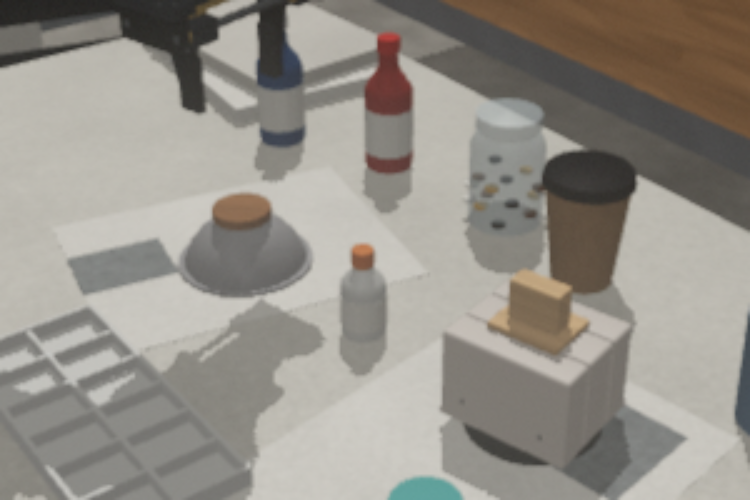

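The disc rests flat on the bowl at (242,210), and the stopper grip is exposed at (540,302). Everything else is undisturbed. Next I go to the stopper.

drive_tool:
  translation:
    - [0.02, 0.002, 0]
    - [0.04, 0.004, 0]
    - [0.045, 0.0044, 0]
    - [0.045, 0.0044, 0]
    - [0.045, 0.0044, 0]
    - [0.045, 0.0044, 0]
    - [0.045, 0.0044, 0]
    - [0.04, 0.004, 0]
    - [0.0206, 0.0019, 0]
    - [0, 0, 0]
    - [0, 0, 0]
    - [0, 0, 0]
  delta_rot:
    - [0, 0, 0]
    - [0, 0, 0]
    - [0, 0, 0]
    - [0, 0, 0]
    - [0, 0, 0]
    - [0, 0, 0]
    - [0, 0, 0]
    - [0, 0, 0]
    - [0, 0, 0]
    - [0, 0, 0]
    - [0, 0, 0]
    - [0, 0, 0]

```text
clock: 12.05
ee_pos: [0.5745, -0.1852, 0.2018]
eef_rot: [0.794, -0.608, -0.001, 0.0]
contact_force: [-0.0, -0.4, -0.9]
width: 0.0869
grip_force: 0.0
```

```bash
python3 - <<'E'
from h import *
tool((.5745,-.186,.125))
im=grab('wrist')
W,_=cloud('wrist')
for n,lo,hi in (('rim',.084,.0925),('fl',.0935,.1),('grip',.125,.135)):
    f=sel(W,lo,hi,(.575,-.1857),.085 if n=='rim' else .05); print(n,rect(f),len(f),np.median(f[:,2]))
E
```

```text
tcp [ 0.5745 -0.1852  0.2018] xang -74.92 z [-1.6e-03  3.0e-04 -1.0e+00] d [0.0008 0.0001 0.0768] q [-0.04  0.38 -0.11 -0.   -1.08  0.31]
rim ((574.6962280273438, -187.0746612548828), (96.25637817382812, 111.68061828613281), 15.340559005737305) 14460 0.08929187355637289
fl ((574.6973876953125, -187.08316040039062), (49.96129608154297, 62.04597854614258), 15.289422988891602) 3991 0.09535336964902776
grip ((574.6572265625, -186.89199829101562), (20.00358009338379, 44.371036529541016), 15.40571117401123) 2399 0.12934362250681178
```

drive_tool:
  translation:
    - [0.0016, 0.0003, 0.02]
    - [0, 0, 0.025]
    - [0, 0, 0.02]
    - [0, 0, 0.01]
    - [0, 0, 0.002]
    - [0, 0, 0]
    - [0, 0, 0]
  delta_rot:
    - [0, 0, -0.3]
    - [0, 0, 0]
    - [0, 0, 0]
    - [0, 0, 0]
    - [0, 0, 0]
    - [0, 0, 0]
    - [0, 0, 0]

```text
clock: 12.8
ee_pos: [0.5759, -0.1877, 0.1268]
eef_rot: [0.795, -0.606, 0.001, -0.001]
contact_force: [0.2, -0.4, 0.5]
width: 0.0872
grip_force: 0.0
```

drive_tool:
  translation:
    - [0, 0, 0]
    - [0, 0, 0]
    - [0, 0, 0]
    - [0, 0, 0]
    - [0, 0, 0]
    - [0, 0, 0]
    - [0, 0, 0]
    - [0, 0, 0]
    - [0, 0, 0]
    - [0, 0, 0]
    - [0, 0, 0]
    - [0, 0, 0]
    - [0, 0, 0]
    - [0, 0, 0]
  delta_rot:
    - [0, 0, 0]
    - [0, 0, 0]
    - [0, 0, 0]
    - [0, 0, 0]
    - [0, 0, 0]
    - [0, 0, 0]
    - [0, 0, 0]
    - [0, 0, 0]
    - [0, 0, 0]
    - [0, 0, 0]
    - [0, 0, 0]
    - [0, 0, 0]
    - [0, 0, 0]
    - [0, 0, 0]
  fingers: 0.01
  squeeze: 50

```text
clock: 14.2
ee_pos: [0.5756, -0.1877, 0.1256]
eef_rot: [0.795, -0.606, 0.001, -0.0]
contact_force: [3.4, 0.9, -1.3]
width: 0.0195
grip_force: 50.0
```

```bash
python3 - <<'E'
from h import *
tool((.5746,-.1868,.125));print(sense())
E
```

```text
tcp [ 0.5756 -0.1877  0.1256] xang -74.67 z [ 0.0014  0.     -1.    ] d [-0.0011  0.0008  0.0006] q [-0.05  0.46 -0.2  -0.   -0.91  0.32]
{'clock': 14.2, 'qpos': array([-4.80750401e-02,  4.60665667e-01, -2.02130326e-01, -1.14036608e-04,
       -9.06601451e-01,  3.15721701e-01]), 'joint_vel': array([ 1.82271772e-04, -2.18258964e-05,  5.14137443e-04, -1.33227620e-03,
       -4.68948243e-04, -2.47412690e-03]), 'joint_efforts': array([-1.15691084e+00, -4.11135972e+01,  1.48216698e+01,  3.70140441e+00,
       -8.81340355e-01, -1.95237575e-02]), 'ee_pos': array([ 0.57564708, -0.18765514,  0.12559356]), 'eef_rot': array([ 7.95108253e-01, -6.06467126e-01,  5.50393863e-04, -4.33938523e-04]), 'contact_force': array([ 3.36476745,  0.88846699, -1.26610841]), 'moment': array([ 0.27770444, -0.99439682,  0.0176989 ]), 'grip_force': 49.99955132603645, 'width': 0.01945316449241119}
```

drive_tool:
  translation:
    - [-0.00075, 0, -0.0005]
    - [-0.00075, 0, -0.0005]
    - [-0.00075, 0, -0.0005]
    - [0, 0, 0]
  delta_rot:
    - [0, 1.35, 0]
    - [0, 1.35, 0]
    - [0, 1.35, 0]
    - [0, 0, 0]

```text
clock: 14.6
ee_pos: [0.575, -0.1858, 0.1267]
eef_rot: [0.795, -0.606, 0.029, 0.021]
contact_force: [5.4, -3.4, -5.6]
width: 0.0194
grip_force: 50.0
```

drive_tool:
  translation:
    - [-0.00075, 0, -0.0005]
    - [-0.00075, 0, -0.0005]
    - [-0.00075, 0, -0.0005]
    - [0, 0, 0]
    - [0, 0, 0]
  delta_rot:
    - [0, 1.35, 0]
    - [0, 1.35, 0]
    - [0, 1.35, 0]
    - [0, 0, 0]
    - [0, 0, 0]

```text
clock: 15.1
ee_pos: [0.5743, -0.1834, 0.1278]
eef_rot: [0.793, -0.605, 0.057, 0.042]
contact_force: [5.1, -1.6, -4.4]
width: 0.0196
grip_force: 50.0
```

```bash
cat >> h.py <<'E'
C=np.array([.5746,-.1868]); ya=np.radians(15.35); X=np.array([np.cos(ya),np.sin(ya)]); Y=np.array([-np.sin(ya),np.cos(ya)])
def look(pic=None):
    s=sense(); m=R.from_quat(s['eef_rot']).as_matrix(); e=s['ee_pos']
    print('caddy xy of tcp mm',(1e3*X@(e[:2]-C)).round(1),(1e3*Y@(e[:2]-C)).round(1),'z',(1e3*e[2]).round(1),'lean L deg',np.degrees(np.arcsin(-m[:2,2]@Y)).round(2),'leanX',np.degrees(np.arcsin(-m[:2,2]@X)).round(2),'F',s['contact_force'].round(1),'M',s['moment'].round(2),s['clock'])
    im=grab('side'); W,_=cloud('side')
    for n,u in (('side',im),):
        if pic: cv2.imwrite(f'pics/{pic}.png',cv2.resize(u[235:345,310:430],None,fx=5,fy=5,interpolation=cv2.INTER_CUBIC))
    # caddy top height from rim corners, flange tilt
    P=W[...,:2]-C; x=P@X; y=P@Y; z=W[...,2]
    k=(abs(x)<46)&((abs(y)>.036)&(abs(y)<.053))&(abs(x)<.044)&(z>.07)&(z<.105); print('caddy top mm',len(z[k]),1e3*np.median(z[k]))
    f=(abs(x)<.03)&(abs(y)<.034)&(x<-.012)&(z>.0925)&(z<.125)
    q=np.c_[y[f],np.ones(f.sum())]
    if f.sum()>20: print('flange z0,slope',f.sum(),np.linalg.lstsq(q,z[f],rcond=None)[0].round(4))
E
python3 -c "
from h import *
look('k1')"
```

```text
caddy xy of tcp mm 0.6 3.4 z 127.8 lean L deg 8.11 leanX -0.06 F [ 5.1 -1.6 -4.4] M [ 0.48 -1.09  0.11] 15.1
caddy top mm 439 89.76969408690212
flange z0,slope 282 [-0.0383  0.1038]
```

View pics/k1.png

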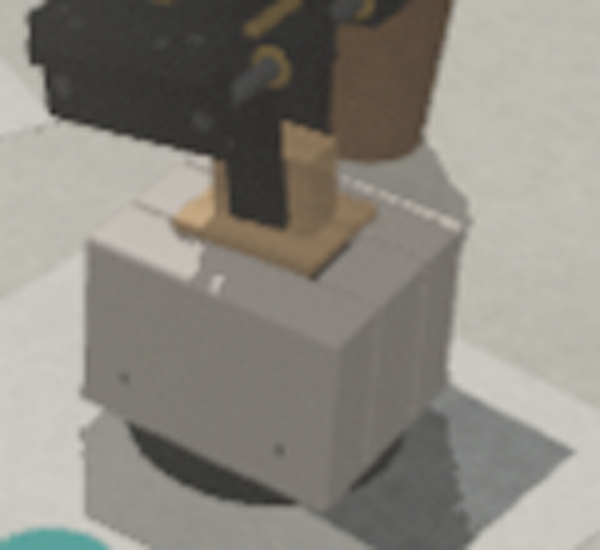

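The stopper is leaned left: the flange's right end is lifted at (340,250) in the crop and the caddy stays down. Now the swing to the right.

drive_tool:
  translation:
    - [0.0008, 0, -0.0004]
    - [0.0008, 0, -0.0004]
    - [0.0008, 0, -0.0004]
    - [0.0008, 0, -0.0004]
    - [0.0008, 0, -0.0004]
    - [0.0008, 0, -0.0004]
    - [0, 0, 0]
  delta_rot:
    - [0, -1.35, 0]
    - [0, -1.35, 0]
    - [0, -1.35, 0]
    - [0, -1.35, 0]
    - [0, -1.35, 0]
    - [0, -1.35, 0]
    - [0, 0, 0]

```text
clock: 15.85
ee_pos: [0.5754, -0.1881, 0.1301]
eef_rot: [0.795, -0.607, -0.0, -0.0]
contact_force: [4.6, -1.0, -8.5]
width: 0.0199
grip_force: 50.0
```

drive_tool:
  translation:
    - [0.0008, 0, -0.0004]
    - [0.0008, 0, -0.0004]
    - [0.0008, 0, -0.0004]
    - [0.0008, 0, -0.0004]
    - [0.0008, 0, -0.0004]
    - [0.0008, 0, -0.0004]
    - [0, 0, 0]
    - [0, 0, 0]
  delta_rot:
    - [0, -1.35, 0]
    - [0, -1.35, 0]
    - [0, -1.35, 0]
    - [0, -1.35, 0]
    - [0, -1.35, 0]
    - [0, -1.35, 0]
    - [0, 0, 0]
    - [0, 0, 0]

```text
clock: 16.65
ee_pos: [0.5765, -0.1923, 0.1317]
eef_rot: [0.793, -0.605, -0.056, -0.043]
contact_force: [5.3, -0.7, -11.1]
width: 0.0199
grip_force: 50.0
```

```bash
python3 -c "
from h import *
look('k2')"
```

```text
caddy xy of tcp mm 0.3 -5.8 z 131.7 lean L deg -8.13 leanX -0.02 F [  5.3  -0.7 -11.1] M [-1.24 -2.11 -0.15] 16.65
caddy top mm 424 89.68209834584351
flange z0,slope 266 [0.0554 0.1043]
```

View pics/k2.png

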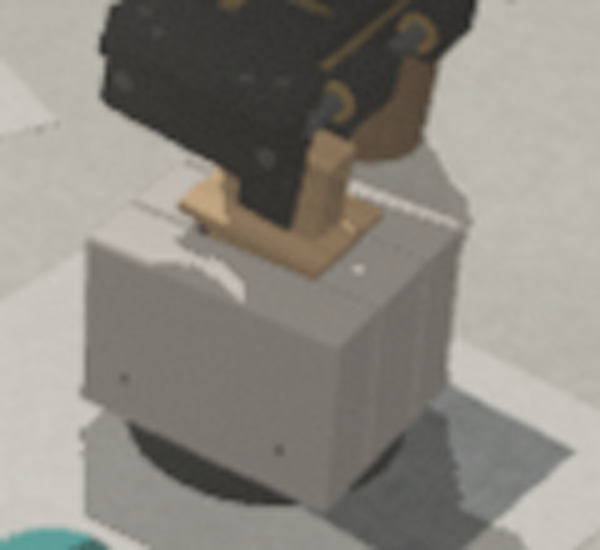

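The stopper now leans right: the flange's left end is lifted at (195,215), the right end is on the rim, and the caddy is down. I'll measure the real lean from the wood points alone.

```bash
cat >> h.py <<'E'
def wood(n='side'):
    W,im=cloud(n); im=im.astype(int); P=W[...,:2]-C; x=P@X; y=P@Y; z=W[...,2]
    wd=(im[...,2]-im[...,0]>40)&(abs(x)<.035)&(abs(y)<.045)
    f=wd&(x<-.0135)&(z>.09)&(z<.128)
    A=np.c_[y[f],np.ones(f.sum())]; w=np.ones(f.sum())
    for _ in range(15):
        c=np.linalg.lstsq(A*w[:,None],z[f]*w,rcond=None)[0]; r=z[f]-A@c; w=1/np.sqrt(1+(r/.001)**2)
    print('flange n',f.sum(),'slope',c[0].round(3),'z top at centre mm',(1e3*c[1]).round(1), 'y range mm',(1e3*np.percentile(y[f],[2,98])).round(1))
E
python3 -c "
from h import *
wood()"
```

```text
flange n 144 slope 0.099 z top at centre mm 101.8 y range mm [-29.9  27.8]
```

Real lean is 0.099 rad to the right, and the stopper is up about 6 mm. I continue rocking with a slightly larger tool swing, since the fingers yield by about 2°.

drive_tool:
  translation:
    - [-0.0009, 0, 0]
    - [-0.0009, 0, -0.0003]
    - [-0.0009, 0, -0.0004]
    - [-0.0009, 0, -0.0004]
    - [-0.0009, 0, -0.0004]
    - [-0.0009, 0, -0.0004]
    - [-0.0009, 0, -0.0004]
    - [-0.0009, 0, -0.0004]
    - [-0.0009, 0, -0.0004]
    - [-0.0009, 0, -0.0004]
    - [-0.0009, 0, -0.0004]
    - [-0.0009, 0, -0.0003]
    - [0, 0, 0]
    - [0, 0, 0]
  delta_rot:
    - [0, 1.5, 0]
    - [0, 1.5, 0]
    - [0, 1.5, 0]
    - [0, 1.5, 0]
    - [0, 1.5, 0]
    - [0, 1.5, 0]
    - [0, 1.5, 0]
    - [0, 1.5, 0]
    - [0, 1.5, 0]
    - [0, 1.5, 0]
    - [0, 1.5, 0]
    - [0, 1.5, 0]
    - [0, 0, 0]
    - [0, 0, 0]

```text
clock: 18.1
ee_pos: [0.573, -0.1804, 0.1375]
eef_rot: [0.792, -0.604, 0.069, 0.052]
contact_force: [4.0, 4.1, -6.5]
width: 0.0195
grip_force: 50.0
```

```bash
python3 -c "
from h import *
look();wood()"
```

```text
caddy xy of tcp mm 0.2 6.6 z 137.5 lean L deg 9.86 leanX -0.03 F [ 4.   4.1 -6.5] M [ 2.33 -0.93  0.17] 18.1
caddy top mm 416 89.71744433807733
flange z0,slope 264 [-0.069   0.1088]
flange n 160 slope -0.146 z top at centre mm 107.6 y range mm [-26.5  31. ]
```

drive_tool:
  translation:
    - [0.0009, 0, 0]
    - [0.0009, 0, -0.0004]
    - [0.0009, 0, -0.0004]
    - [0.0009, 0, -0.0004]
    - [0.0009, 0, -0.0004]
    - [0.0009, 0, -0.0004]
    - [0.0009, 0, -0.0004]
    - [0.0009, 0, -0.0004]
    - [0.0009, 0, -0.0004]
    - [0.0009, 0, -0.0004]
    - [0.0009, 0, -0.0004]
    - [0.0009, 0, -0.0004]
    - [0.0009, 0, -0.0004]
    - [0, 0, 0]
    - [0, 0, 0]
  delta_rot:
    - [0, -1.5, 0]
    - [0, -1.5, 0]
    - [0, -1.5, 0]
    - [0, -1.5, 0]
    - [0, -1.5, 0]
    - [0, -1.5, 0]
    - [0, -1.5, 0]
    - [0, -1.5, 0]
    - [0, -1.5, 0]
    - [0, -1.5, 0]
    - [0, -1.5, 0]
    - [0, -1.5, 0]
    - [0, -1.5, 0]
    - [0, 0, 0]
    - [0, 0, 0]

```text
clock: 19.65
ee_pos: [0.576, -0.1932, 0.1421]
eef_rot: [0.792, -0.605, -0.067, -0.051]
contact_force: [0.1, -0.3, -0.6]
width: 0.0197
grip_force: 50.0
```

```bash
python3 -c "
from h import *
look();wood()"
```

```text
caddy xy of tcp mm -0.4 -6.5 z 142.1 lean L deg -9.66 leanX 0.07 F [ 0.1 -0.3 -0.6] M [-0.39 -0.09 -0.01] 19.65
caddy top mm 399 89.70648936264558
flange z0,slope 296 [0.0478 0.1097]
flange n 190 slope 0.164 z top at centre mm 112.2 y range mm [-28.6  28.7]
```

It's free now: only the stopper's weight is left on the wrist. I'll level it and lift it clear.

drive_tool:
  translation:
    - [-0.0009, 0, -0.0005]
    - [-0.0009, 0, -0.0006]
    - [-0.0009, 0, -0.0006]
    - [-0.0009, 0, -0.0006]
    - [-0.0009, 0, -0.0006]
    - [-0.0009, 0, -0.0006]
    - [-0.0009, 0, -0.0006]
    - [0, 0, 0]
  delta_rot:
    - [0, 1.38, 0]
    - [0, 1.38, 0]
    - [0, 1.38, 0]
    - [0, 1.38, 0]
    - [0, 1.38, 0]
    - [0, 1.38, 0]
    - [0, 1.38, 0]
    - [0, 0, 0]

```text
clock: 20.5
ee_pos: [0.5744, -0.1866, 0.1466]
eef_rot: [0.796, -0.606, 0.0, 0.001]
contact_force: [0.7, -0.0, -0.5]
width: 0.0195
grip_force: 50.0
```

```bash
python3 -c "
from h import *
look();wood()"
```

```text
caddy xy of tcp mm -0.2 0.3 z 146.6 lean L deg 0.11 leanX 0.08 F [ 0.7 -0.  -0.5] M [ 0.08 -0.    0.02] 20.5
caddy top mm 408 89.67835964016876
flange z0,slope 299 [-0.0136  0.1105]
flange n 209 slope -0.002 z top at centre mm 116.2 y range mm [-27.1  30.7]
```

drive_tool:
  translation:
    - [0, 0, -0.001]
    - [0, 0, -0.0015]
    - [0, 0, -0.002]
    - [0, 0, -0.002]
    - [0, 0, -0.002]
    - [0, 0, -0.002]
    - [0, 0, -0.002]
    - [0, 0, -0.0015]
    - [0, 0, -0.001]
    - [0, 0, 0]
    - [0, 0, 0]
    - [0, 0, 0]
    - [0, 0, 0]
    - [0, 0, 0]
  delta_rot:
    - [0, 0, 0]
    - [0, 0, 0]
    - [0, 0, 0]
    - [0, 0, 0]
    - [0, 0, 0]
    - [0, 0, 0]
    - [0, 0, 0]
    - [0, 0, 0]
    - [0, 0, 0]
    - [0, 0, 0]
    - [0, 0, 0]
    - [0, 0, 0]
    - [0, 0, 0]
    - [0, 0, 0]

```text
clock: 21.95
ee_pos: [0.5749, -0.1875, 0.1619]
eef_rot: [0.795, -0.607, 0.0, 0.0]
contact_force: [0.2, -0.0, -1.4]
width: 0.0197
grip_force: 50.0
```

```bash
python3 -c "
from h import *
look();wood()
im=grab('side');cv2.imwrite('pics/end.png',cv2.resize(im[200:350,180:440],None,fx=3,fy=3))
W,_=cloud('side'); d=sel(W,.052,.075,(.5187,.1568),.04); print(len(d),circ(d),d[:,2].mean())"
```

```text
caddy xy of tcp mm 0.1 -0.8 z 161.9 lean L deg 0.06 leanX 0.01 F [ 0.2 -0.  -1.4] M [ 0.08 -0.02 -0.02] 21.95
caddy top mm 431 89.70372205457478
flange z0,slope 142 [0.0048 0.1106]
flange n 69 slope -0.038 z top at centre mm 109.6 y range mm [-18.1  22.9]
284 (519.0447998046875, 155.33810424804688, 29.80986785888672) 0.058970942264588246
```

View pics/end.png

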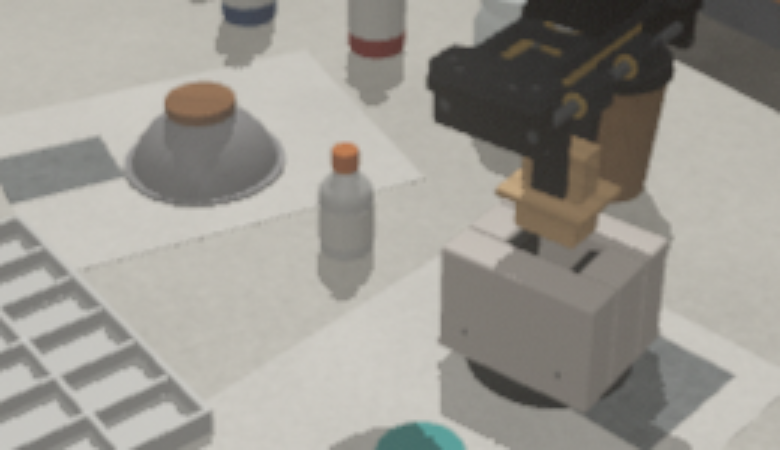

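The stopper is held level at (558,210), about 12 mm above the mouth at (550,255). The disc is still on the bowl at (200,103) and nothing else has moved. I'm handing in.

```bash
python3 -c "
from plant import finish_job
print(finish_job())"
```

```text
the job is handed in; nothing more can be done
None
```

I handed the job in with the disc flat on the bowl and the stopper, rocked free left then right, held level about 12 mm above the caddy's mouth; the caddy stayed down and nothing else visibly moved, but no verdict came back.

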